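# Put the kickstand down and hold the frame upright for measuring

### The arm

A 7-joint arm with a two-finger parallel gripper is mounted at the origin on a cart in front of the work surface, level with it; the furniture and walls round the work are solid. World frame = base frame: x ahead of the robot, y to its left, z up, the work surface at z = 0. Lengths are in m, angles in rad, forces in N, time in s.
With the tool pointing down it reaches from about 0.425 to 0.925 m from the base axis. Payload 6.8 kg.
Tool frame: the origin (TCP) lies on the front face of the gripper's body, between the roots of the fingers; the fingertips stand 73 mm ahead of it and the grasp point (between the pads) lies 54 mm ahead of it (env.nose_length is the distance from the TCP to the fingertips, in m); z points along the fingers, y is the direction in which the jaws open and shut (so a half turn about z gives the same grasp; the last joint's range is limited). The gripper opens to 85 mm and grips with 20 to 120 N. Pads are 22 mm wide; open, the fingers measure 114 mm over their backs; the gripper's body (76 mm by 85 mm) begins 54 mm behind the grasp point. The pads swing forward as they close: fully open they stand 13 mm farther back than shut.
Start: joints at [-1.296, 0.477, 0.022, 1.555, -0.011, 1.109, -0.083], TCP at [0.252, 0.626, 0.304] pointing down, gripper open.
Joint ranges: [-2.96, 2.96], [-0.34, 2.1], [-1.41, 1.46], [0.24, 2.44], [-1.37, 4.51], [0.17, 1.92], [-2.96, 2.96]. Speed limits (rad/s): [2.39, 2.39, 3.14, 3.14, 3.14, 3.14, 3.14].

### API

Orientations are given as a unit quaternion [w, x, y, z].
In Python, from cell import env, kin, camera, calibration, job gives the robot as it stands. The module is installed in compiled form; this text tells all that it offers. Calls block until the motion is done:
- env.reach(position, orientation): joint-space move of the TCP to a pose.
- env.movel(position, velocity=0.15, rot=None, stop_force=None): straight line of the TCP; rot=None keeps the orientation; velocity is the mean speed in m/s. With stop_force (N) it stops when the force on the tool has changed by that much, and returns True; else False.
- env.goto_joints(angles): joint-space move.
- env.grip(opening, f_grip=None): finger opening in m; f_grip is the grip in N (None keeps the last); returns when the fingers have stopped.
- env.dwell(seconds).
- kin.inverse_kinematics(position, orientation): joint angles nearest the present ones, or None.
- env.get_state(): the state.
- camera(name): name is "side" or "top"; returns (picture, depth): 480x640x3 uint8, blue, green, red; 480x640 float32, m along the optical axis (not along the pixel's ray), 0 where there is no reading.
- calibration(name): a dict with "fx", "fy", "cx", "cy" (pixels), "rvec" (rotation vector, rad) and "tvec" (3), from world to camera coordinates, as OpenCV has them. Camera axes: x right, y down, z forward; pixel columns grow to the right and rows downward; lengths in m; the calibration is good to about 2 mm. A picture is of the moment at which its call begins. calibration takes no time and is no camera call.
A pose or a line that the arm cannot do raises env.PlanningError and nothing moves.
- job.job_done(): hands the job in, once; it reports no verdict.
The state is a dict: "time": time; "qpos": joint angles; "joint_velocities": joint speeds; "joint_torque": joint torques, N m; "tcp_pos": TCP position; "orientation": TCP orientation; "force": force on the tool from outside, world axes, zero at the start; "torque": the same for the moment, N m; "opening": finger opening in m.
Only numpy, scipy, OpenCV 4.12 (cv2) and the standard library are available. Lean on these libraries where they do the work, as an engineer would, in place of code of your own. Each camera call takes 0.05 s, during which the arm holds its last target.

### The job

On the kickstand test rig, push the stowed kickstand leg down past its over-centre point so that it snaps fully down. Then take the frame by its black T-handle, gently bring it from its leaning position to upright and keep it there, still gripping the handle when you finish, so that the foot clearance can be measured. Do not let the frame tip over to the other side, and leave the other things on the bench where they are.

Things in the scene. Friction and masses are not known exactly. Their poses are not given: they have to be found in the camera images.
- rig: grey base plate of the kickstand test rig, 230 x 150 x 10 mm, fixed to the bench; origin at the centre of its underside. Its x axis runs along the rig (the stowed kickstand points to -x), y across it, z up. It carries, at y = +59 and -59 mm, two dark posts 100 mm high with rubber bumpers that stop the frame's lean, and two bearing blocks 40 mm high at x = +73 and -73 mm.
- frame_stub (a joint): lean of the blue frame stub (fork with small black wheel and hub, upright 18 mm tube, T-handle on top, 0.6 to 1.0 kg in all) about the tipping axis. 0 is upright; positive leans to the rig's +y side, away from the kickstand. Range -0.28 to 0.28 rad; nearly frictionless, so gravity lays it against a stop (it starts near +0.28) unless it is held. Holding it takes about 1 to 2 N at the handle.
- kickstand (a joint): angle of the kickstand on the frame, rad: 0 stowed (leg points to the frame's -x, 10 degrees above the frame's x direction), growing as the leg swings down, 1.92 fully down against its stop (10 degrees past pointing straight down along the frame's -z). An over-centre spring drives it back to 0 below 0.85 rad and on to 1.92 above that; starting it takes about 5 N pressed down at 65 mm from the pivot, falling to nearly nothing at 0.85 rad.
- handle (a point): middle of the frame's black ribbed grip, a round bar 18 mm in diameter and 100 mm long on top of the frame's 18 mm upright tube (a T, the tube meets it in the middle from below); this point is its centre, x along the bar. Axes are those of the frame: at lean 0 they are the rig's, the z axis points from the tipping axis to the handle. It lies 174 mm from the tipping axis, 200 mm above the bench when upright.
- tip_axis (a point): point on the axis about which the frame leans, 26 mm above the bench, straight above the rig's origin; axes those of the frame, and the axis runs along x
- kick_pivot (a point): centre of the kickstand's pivot on the frame, at x = -55, y = -34, z = +98 mm from tip_axis in the frame's axes; axes those of the frame. The leg swings in the frame's x-z plane through this point
- kick_tip (a point): end of the kickstand leg's black rubber foot, 96.5 mm from the pivot; the leg is a steel rod of 14 mm diameter, its last 30 mm covered by rubber of 17 mm diameter
- caliper: digital caliper lying right of the rig, 80 x 245 x 19 mm; bystander, leave alone
- gauge_box: closed wooden gauge block case, 92 x 150 x 42 mm, right back, fixed; bystander
- tape: roll of masking tape, 104 mm across, 25 mm high, lying flat; bystander, leave alone
- screwdriver: small blue screwdriver lying left of the rig, 152 mm long, 21 mm high; bystander, leave alone
- calculator: dark pocket calculator lying in front to the left, 112 x 68 x 14 mm; bystander, leave alone
- pot: low round pot with tan lid and blue foot, 67 mm across, 26 mm high; bystander, leave alone
- dropper: amber dropper bottle with black bulb, 33 mm across, 102 mm high, standing at the back; bystander, leave alone
- jar: clear sample jar with a white lid, 60 mm across, 80 mm high, standing at the back; bystander, leave alone

How it is judged:
By the outcome, as a careful person would: the job done as asked, in the order asked, and still so for the second after the job is handed in, while the arm keeps its last pose, push and grip.
It also fails if it takes over 48 s, if anything falls off the work surface, if the arm or the gripper's body presses on something with over 40 N, if the wrist force passes 120 N, or if a joint passes its speed limit or range.

## Working session

There is one attempt and no reset: what is moved stays moved. The work goes in short steps, each a Python script; the robot and the scene stay as the last script left them, time stands still between calls to the robot, and variables do not carry over. Pictures are saved under pics/ and viewed, and the job is handed in when it is done.

```bash
mkdir -p pics; ls; python3 - <<'E'
from cell import env, kin, camera, calibration, job
import cv2
for n in("side","top"):
    p,d=camera(n); cv2.imwrite(f"pics/{n}0.png",p)
    c=calibration(n); print(n,c)
s=env.get_state(); print(s['time'],s['tcp_pos'],s['orientation'],s['force'],s['opening'])
E
```

```text
pics
side {'fx': 502.2193597651083, 'fy': 502.2193597651083, 'cx': 324.6732045309615, 'cy': 247.48974232806918, 'rvec': array([ 0.12485568, -2.74206429,  1.45254541]), 'tvec': array([0.58705768, 0.14139347, 1.18134573])}
top {'fx': 522.9450854194761, 'fy': 522.9450854194761, 'cx': 317.865944510905, 'cy': 239.789744881862, 'rvec': array([ 2.15914803, -2.19198531,  0.13588439]), 'tvec': array([-0.00535562,  0.5749401 ,  1.5229029 ])}
0.1 [0.25196787 0.62578781 0.30304393] [-9.22151593e-05  1.90217979e-01  9.81741564e-01 -7.82816721e-04] [-0.64435762 -0.07129335 -0.02318825] 0.08511008036255831
```

View pics/side0.png

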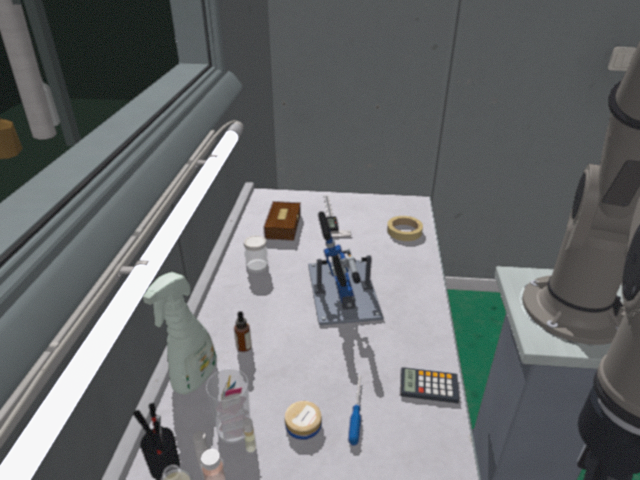

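View pics/top0.png

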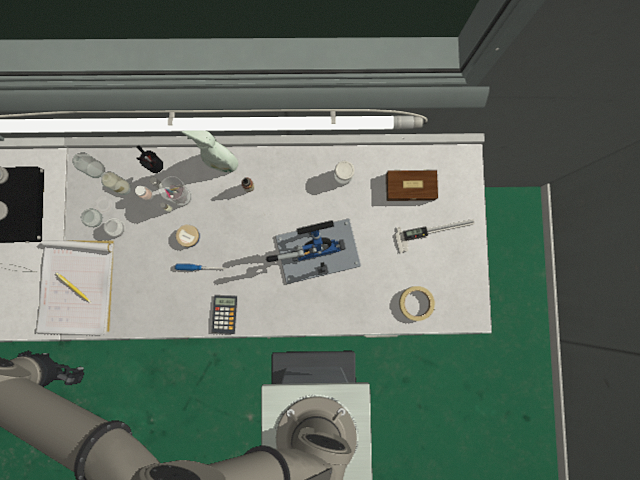

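```bash
python3 - <<'E'
import cv2
t=cv2.imread("pics/top0.png")[205:295,250:370]; cv2.imwrite("pics/top0c.png",cv2.resize(t,None,fx=6.5,fy=6.5,interpolation=cv2.INTER_CUBIC))
t=cv2.imread("pics/side0.png")[190:340,280:420]; cv2.imwrite("pics/side0c.png",cv2.resize(t,None,fx=4,fy=4,interpolation=cv2.INTER_CUBIC))
E
```

```text
(no output)
```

View pics/top0c.png

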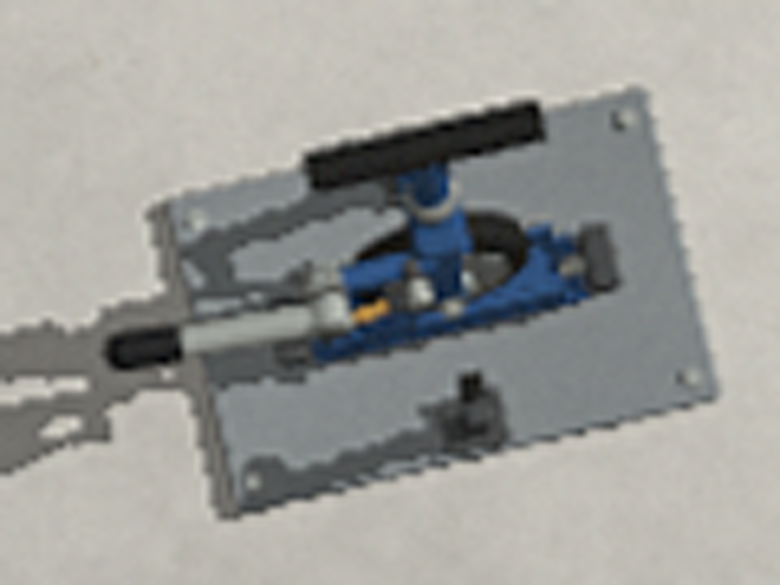

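View pics/side0c.png

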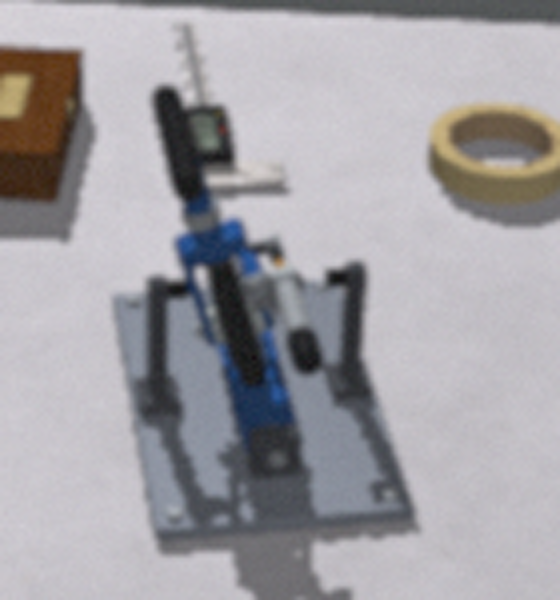

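```bash
cat > h.py <<'E'
from cell import env, kin, camera, calibration, job
import numpy as np, cv2
from scipy.spatial.transform import Rotation as R
from scipy.optimize import least_squares
TA=np.array([0,0,.026])
def rig2w(p,x,y,yaw): return R.from_euler('z',yaw).apply(p)+[x,y,0]
def fr2rig(p,lean): return R.from_euler('x',-lean).apply(p)+TA   # positive lean -> +y
def kick(a,r=.0965):
    an=np.deg2rad(10)-a
    return np.array([-.055,-.034,.098])+r*np.array([-np.cos(an),0,np.sin(an)])
def proj(n,p):
    c=calibration(n);K=np.array([[c['fx'],0,c['cx']],[0,c['fy'],c['cy']],[0,0,1]])
    return cv2.projectPoints(np.atleast_2d(np.asarray(p,float)),c['rvec'],c['tvec'],K,None)[0][:,0]
E
cat > fit.py <<'E'
from h import *
P=lambda l,ox,oy,s:np.array(l)/s+[ox,oy]-0.5+.5/s
tc=P([(640,92),(717,395),(228,515),(165,203)],250,205,6.5)
th=P([(312,170),(540,120)],250,205,6.5)
tk=P([(112,350)],250,205,6.5)
sc=P([(413,522),(160,535),(115,298)],280,190,4)
sh=P([(166,92),(190,192)],280,190,4)
sk=P([(306,355)],280,190,4)
cor=np.array([[.115,.075,.01],[.115,-.075,.01],[-.115,-.075,.01],[-.115,.075,.01]])
H=np.array([[-.05,0,.174],[.05,0,.174]])
def model(v):
    x,y,yaw,l=v
    f=lambda p:rig2w(fr2rig(p,l),x,y,yaw)
    return [proj('top',rig2w(cor,x,y,yaw))-tc, proj('top',f(H))-th, proj('top',f(kick(0)[None]))-tk,
     proj('side',rig2w(cor[2:],x,y,yaw))-sc[:2], proj('side',f(H[::-1]))-sh, proj('side',f(kick(0)[None]))-sk]
s=least_squares(lambda v:np.concatenate(model(v)).ravel(),[.6,0,-1.4,.28],loss='soft_l1')
print(s.x); 
for m in model(s.x): print(m.round(1).tolist())
x=s.x
for n,p in(('handle',[0,0,.174]),('tip',kick(0)),('piv',[-.055,-.034,.098])): print(n,rig2w(fr2rig(np.array(p),x[3]),*x[:3]))
E
python3 fit.py
```

```text
[ 0.54408284 -0.01222493 -1.36101955  0.28756537]
[[0.7, -0.5], [0.4, 1.1], [0.7, -0.1], [-0.5, -0.9]]
[[-1.6, 0.2], [-0.1, -0.3]]
[[-2.1, 0.2]]
[[1.3, -3.6], [-1.3, -1.6]]
[[0.2, 0.5], [-0.4, -1.0]]
[[0.6, 2.6]]
handle [ 0.59235057 -0.00194829  0.19285508]
tip [0.51278412 0.13450809 0.14568783]
piv [0.52792572 0.04056784 0.12961887]
```

```bash
cat >> h.py <<'E'
def cloud(n):
    p,d=camera(n); c=calibration(n)
    v,u=np.mgrid[:480,:640]
    X=np.stack([(u-c['cx'])/c['fx']*d,(v-c['cy'])/c['fy']*d,d],-1)
    Rm=R.from_rotvec(c['rvec']).as_matrix()
    return p,d,(X-c['tvec'])@Rm
RX,RY,YAW,LEAN=.544,-.0122,-1.361,.28
def w2rig(P): return (P-[RX,RY,0])@R.from_euler('z',YAW).as_matrix()
E
python3 - <<'E'
from h import *
np.set_printoptions(precision=4,suppress=True)
for n in('top','side'):
    p,d,W=cloud(n); Q=w2rig(W.reshape(-1,3)); ok=d.ravel()>0
    pl=ok&(abs(Q[:,2]-.01)<.006)&(abs(Q[:,0])<.16)&(abs(Q[:,1])<.12)
    m=ok&(Q[:,2]>.17)&(abs(Q[:,0])<.08)&(abs(Q[:,1]-.05)<.06)&(Q[:,2]<.23)
    h=Q[m]; print(n,len(h),'min',h.min(0),'max',h.max(0),'med',np.median(h,0))
    print(' slope',np.polyfit(h[:,0],h[:,1],1))
    m=ok&(Q[:,0]<-.085)&(Q[:,0]>-.18)&(abs(Q[:,1])<.05)&(Q[:,2]>.1)
    h=Q[m]; print(' leg',len(h),h.min(0),h.max(0),np.median(h,0)); print(np.polyfit(h[:,0],h[:,2],1),np.polyfit(h[:,0],h[:,1],1))
    m=ok&(Q[:,2]<.004)&(abs(Q[:,0])<.3)&(abs(Q[:,1])<.2);print(' bench z',np.median(Q[m,2]))
# overlay
f=lambda q:rig2w(fr2rig(np.atleast_2d(q),LEAN),RX,RY,YAW)
for n,(x0,y0,s) in(('top',(250,205,6.5)),('side',(280,190,4))):
    p=cv2.imread(f'pics/{n}0.png'); w,hh=(120,90) if n=='top' else (140,150)
    c=cv2.resize(p[y0:y0+hh,x0:x0+w],None,fx=s,fy=s,interpolation=cv2.INTER_CUBIC)
    L=[f([[-.05,0,.174],[.05,0,.174]]),f([[-.055,-.034,.098],kick(0)]),
      rig2w(np.array([[.115,.075,.01],[.115,-.075,.01],[-.115,-.075,.01],[-.115,.075,.01],[.115,.075,.01]]),RX,RY,YAW)]
    for l in L:
        q=(proj(n,l)-[x0,y0]+.5)*s
        cv2.polylines(c,[q.round().astype(int)],False,(0,0,255),1)
    cv2.imwrite(f'pics/{n}_ov.png',c)
E
```

```text
top 272 min [-0.0494  0.034   0.1718] max [0.0498 0.0584 0.2059] med [-0.0003  0.0477  0.1989]
 slope [0.007  0.0479]
 leg 127 [-0.1473 -0.0104  0.1322] [-0.0852  0.0067  0.1555] [-0.1188 -0.003   0.1453]
[-0.1777  0.1243] [-0.0274 -0.006 ]
 bench z -0.0011615296190342467
side 236 min [-0.0531  0.0357  0.1729] max [0.0517 0.0596 0.2021] med [-0.0129  0.0511  0.1981]
 slope [0.0189 0.0512]
 leg 132 [-0.152  -0.0086  0.1343] [-0.0856  0.0073  0.1534] [-0.1331  0.      0.1445]
[-0.1112  0.1306] [-0.0138 -0.002 ]
 bench z -0.001945487933721986
```

View pics/top_ov.png

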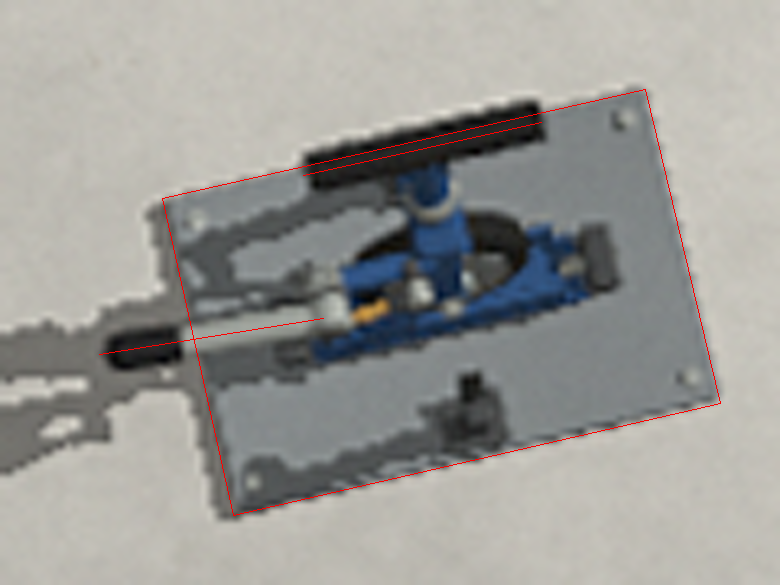

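View pics/side_ov.png

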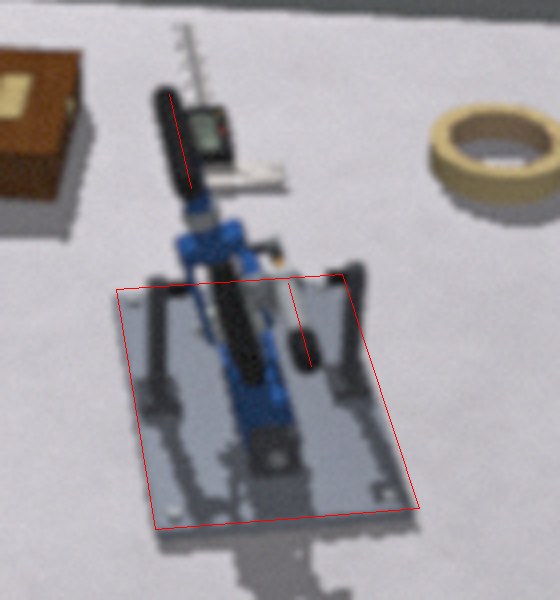

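```bash
sed -i 's/YAW,LEAN=.544,-.0122,-1.361,.28/YAW,LEAN=.544,-.0122,-1.358,.28/' h.py; cat >> h.py <<'E'
def rot(lean,flip=1):
    z=fr2rig(np.array([0,0,-1.]),lean)-TA; x=np.array([flip*1.,0,0]); y=np.cross(z,x)
    return R.from_euler('z',YAW)*R.from_matrix(np.stack([x,y,z],1))
def quat(r): return r.as_quat(scalar_first=True)
def F(p,lean): return rig2w(fr2rig(np.asarray(p,float),lean),RX,RY,YAW)
PT=.06
def push_pt(dz):  # tcp for fingertip at pivot-relative frame z, vertical tool
    return F([-.055-PT,-.034,.098+dz],LEAN)+[0,0,env.nose_length]
def grasp(lean,back=0): return F([0,0,.174+.054+back],lean)
E
python3 - <<'E'
from h import *
np.set_printoptions(precision=3,suppress=True)
print(env.nose_length, env.get_state()['qpos'])
for fl in(1,-1):
    print(fl)
    for nm,p,q in [('p+',push_pt(.06),rot(0,fl)),('p-',push_pt(-.06),rot(0,fl)),('pre',grasp(.28,.06),rot(.28,fl)),('g',grasp(.28),rot(.28,fl)),('u',grasp(0),rot(0,fl))]:
        print(nm,p,quat(q),kin.inverse_kinematics(p,quat(q)))
E
```

```text
0.0726 [-1.296  0.477  0.022  1.556 -0.012  1.109 -0.083]
1
p+ [0.53  0.103 0.26 ] [ 0.     0.778 -0.628  0.   ] [-1.196  0.65   1.283  1.974 -0.717  1.081 -2.521]
p- [0.498 0.096 0.145] [ 0.     0.778 -0.628  0.   ] [-0.154  0.434 -0.193  2.072  0.135  0.647  2.917]
pre [0.622 0.005 0.303] [ 0.109  0.771 -0.622 -0.088] [-0.819  0.877  1.267  1.574 -0.661  1.541 -2.397]
g [0.606 0.001 0.245] [ 0.109  0.771 -0.622 -0.088] [-0.834  0.939  1.266  1.67  -0.729  1.457 -2.337]
u [ 0.544 -0.012  0.254] [ 0.     0.778 -0.628  0.   ] [-0.973  0.672  1.281  1.971 -0.741  1.083 -2.29 ]
-1
p+ [0.53  0.103 0.26 ] [0.    0.628 0.778 0.   ] [-0.703  0.328  0.49   1.95  -0.193  0.909  0.096]
p- [0.498 0.096 0.145] [0.    0.628 0.778 0.   ] [-0.629  0.453  0.393  2.104 -0.287  0.635  0.174]
pre [0.622 0.005 0.303] [-0.088  0.622  0.771 -0.109] [-0.493  0.565  0.564  1.553 -0.225  1.383  0.324]
g [0.606 0.001 0.245] [-0.088  0.622  0.771 -0.109] [-0.492  0.596  0.552  1.648 -0.246  1.262  0.343]
u [ 0.544 -0.012  0.254] [0.    0.628 0.778 0.   ] [-0.564  0.358  0.59   1.951 -0.251  0.904  0.366]
```

```bash
python3 - <<'E'
from h import *
q=quat(rot(0,-1))
env.grip(0.0,30)
env.reach(push_pt(.09),q)
s=env.get_state(); print(s['time'],s['tcp_pos'],push_pt(.09),s['opening'])
for n in('side','top'):
    p,d=camera(n); cv2.imwrite(f'pics/{n}1.png',cv2.resize(p[170:350,230:430] ,None,fx=3,fy=3))
E
```

```text
3.1 [0.53851769 0.10590054 0.28856163] [0.53855682 0.10427768 0.28867451] -8.038962119334853e-05
```

View pics/side1.png

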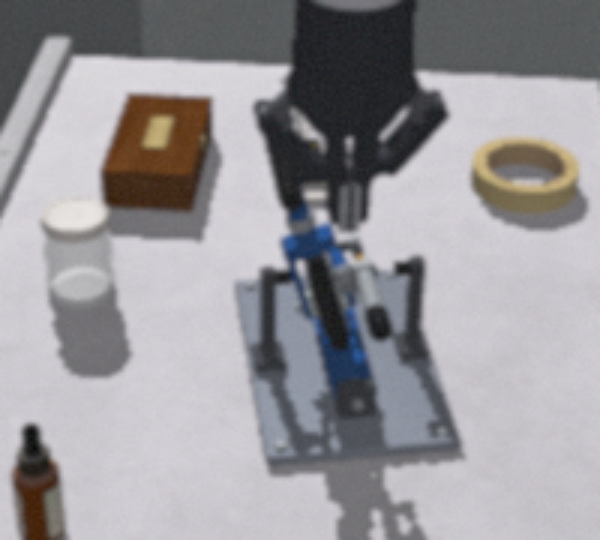

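View pics/top1.png

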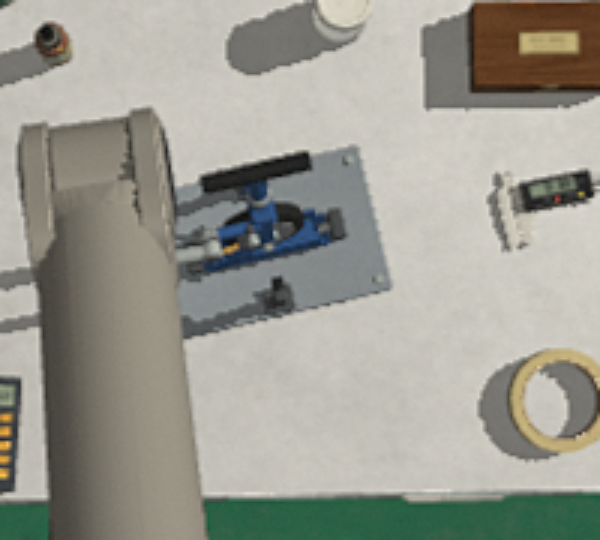

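```bash
python3 - <<'E'
from h import *
for dz,v in((.03,.15),(.0,.06),(-.03,.06),(-.06,.06)):
    r=env.movel(push_pt(dz),v,stop_force=25); s=env.get_state(); print(dz,r,s['time'],s['tcp_pos']-push_pt(dz),s['force'].round(2))
p,d=camera('side'); cv2.imwrite('pics/side2.png',cv2.resize(p[170:350,230:430] ,None,fx=3,fy=3))
E
```

```text
0.03 False 3.75 [0.00047125 0.00020524 0.00040641] [0.42 0.23 0.67]
0.0 False 4.4 [ 1.39794392e-04  1.77392349e-04 -1.42572736e-06] [0.62 2.27 2.14]
-0.03 False 5.05 [-0.00022066 -0.00016875 -0.00023528] [ 0.51  0.61 -0.67]
-0.06 False 5.7 [ 2.35733573e-05 -1.03044678e-04 -1.28446645e-04] [-0.22 -0.09 -0.25]
```

View pics/side2.png

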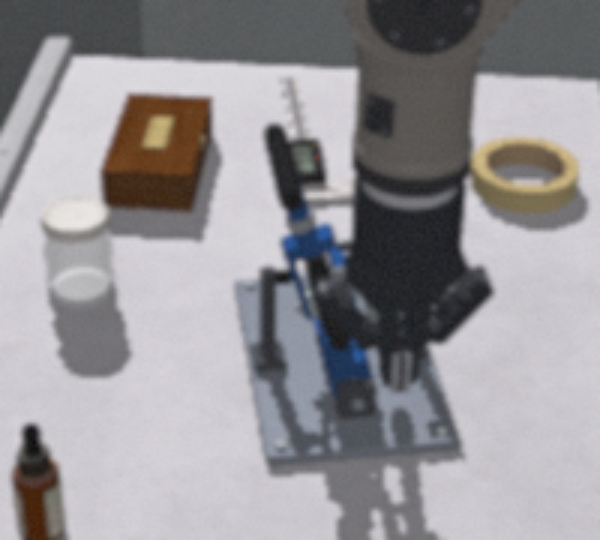

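```bash
python3 - <<'E'
from h import *
env.movel(push_pt(.09),.25)
p,d=camera('side'); cv2.imwrite('pics/side3.png',cv2.resize(p[170:350,230:430] ,None,fx=3,fy=3))
E
```

```text
(no output)
```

View pics/side3.png

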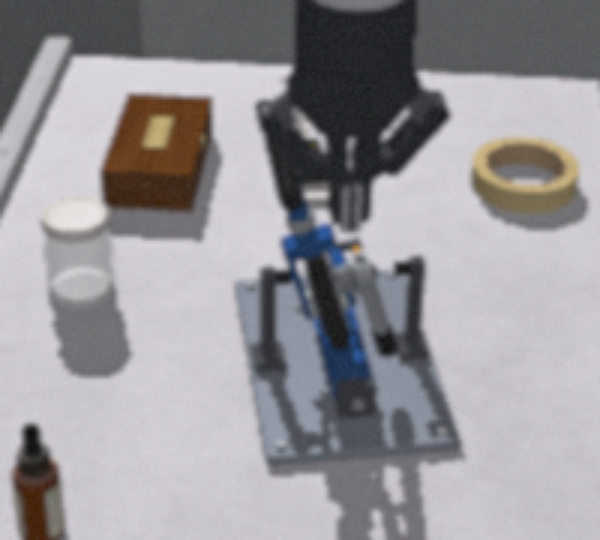

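```bash
python3 - <<'E'
from h import *
for a in(0,.85,1.2,1.5,1.92): print(a,(proj('side',F(kick(a),LEAN))-[230,170])*3)
# go to above handle, open
env.reach(grasp(.28,.08),quat(rot(.28,-1))); env.grip(.06,30)
for n in('side','top'):
    p,d=camera(n); cv2.imwrite(f'pics/{n}4.png',cv2.resize(p[170:350,230:430] ,None,fx=3,fy=3))
s=env.get_state(); print(s['time'],s['tcp_pos']-grasp(.28,.08),s['force'],s['opening'])
E
```

```text
0 [[382.15531622 332.94772295]]
0.85 [[402.08235258 395.30208082]]
1.2 [[402.34847726 394.65517348]]
1.5 [[399.00619877 382.48098589]]
1.92 [[389.8055476  350.93027035]]
7.8333 [-2.94591927e-05  7.14073252e-05  6.20457142e-05] [ 0.92508837 -0.48414112  0.67943924] 0.05998567606378788
```

View pics/side4.png

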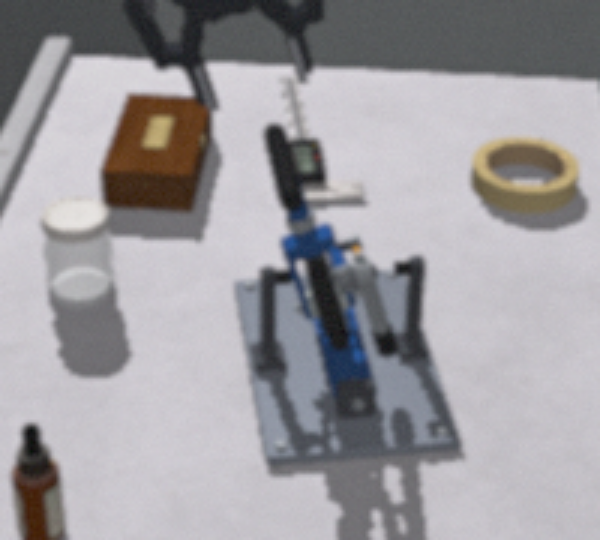

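View pics/top4.png

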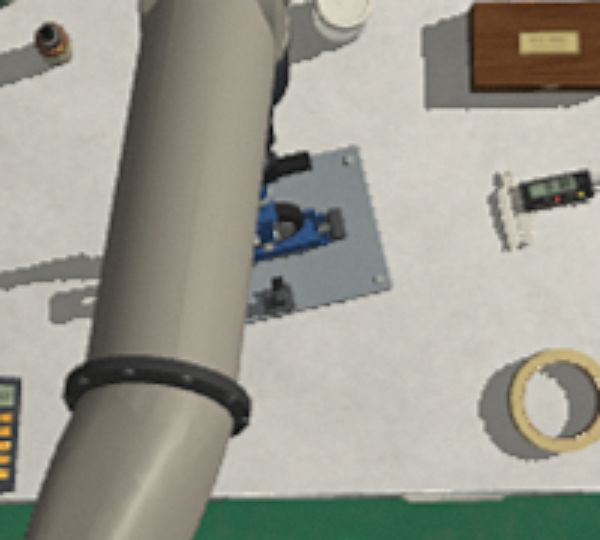

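```bash
python3 - <<'E'
from h import *
r=env.movel(grasp(.28),.08,stop_force=10); s=env.get_state(); print(r,s['tcp_pos']-grasp(.28),s['force'])
if not r:
    env.grip(.0,25); s=env.get_state(); print(s['time'],s['opening'],s['force'],s['tcp_pos']-grasp(.28))
p,d=camera('side'); cv2.imwrite('pics/side5.png',cv2.resize(p[170:350,230:430] ,None,fx=3,fy=3))
E
```

```text
False [ 4.45086488e-04 -3.26451108e-05  5.36580591e-04] [-0.10157179  0.12325385 -0.61467773]
9.4333 0.017071616159795962 [0.31900349 0.63899897 1.64585846] [2.14349858e-04 1.97662329e-05 3.24169129e-04]
```

View pics/side5.png

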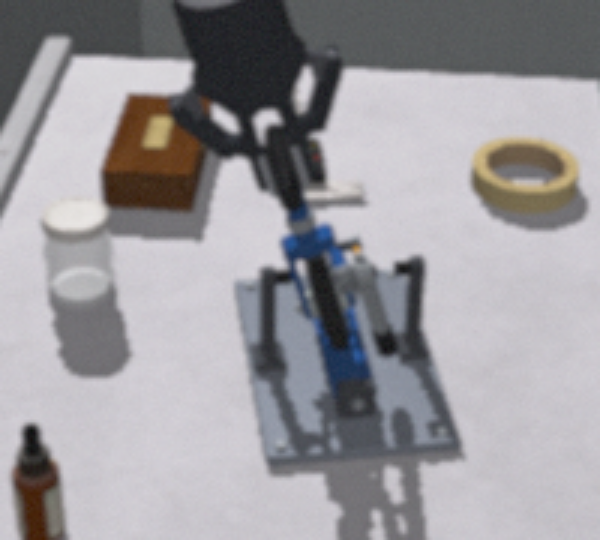

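```bash
python3 - <<'E'
from h import *
for l in np.linspace(.28,0,9)[1:]:
    env.movel(grasp(l),.025,rot=quat(rot(l,-1))); s=env.get_state(); print(round(l,3),round(s['time'],2),s['force'].round(2),s['torque'].round(2),round(s['opening'],4))
env.dwell(.3)
s=env.get_state(); print(s['time'],s['tcp_pos']-grasp(0),s['force'].round(2))
for n in('side','top'):
    p,d,W=cloud(n); cv2.imwrite(f'pics/{n}6.png',cv2.resize(p[170:350,230:430] ,None,fx=3,fy=3))
    np.save(n+'6.npy',W)
f=lambda q,l:(proj('side',F(q,l))-[230,170])*3
for l in(-.03,0,.03): print(l,f([[-.05,0,.174],[.05,0,.174],kick(1.92)],l).round(0).tolist())
E
```

```text
0.245 9.95 [1.68 0.63 3.39] [ 0.06 -0.42  0.07] 0.0172
0.21 10.42 [ 1.06 -0.22  5.42] [ 0.02 -0.31  0.11] 0.0174
0.175 10.88 [ 0.95 -0.22  6.95] [ 0.01 -0.29  0.05] 0.0172
0.14 11.35 [ 2.02 -0.22  6.21] [-0.01 -0.2   0.08] 0.0173
0.105 11.82 [ 1.34 -0.27  6.34] [-0.01 -0.15  0.06] 0.0175
0.07 12.28 [1.11 0.03 5.28] [-0.1  -0.09 -0.01] 0.0172
0.035 12.75 [0.26 0.49 6.74] [-0.11 -0.07  0.14] 0.0172
0.0 13.22 [ 1.03 -0.96  6.67] [-0.15 -0.09  0.08] 0.0172
13.5167 [ 0.0003311  -0.00025061  0.00024268] [-0.69 -1.07  8.44]
-0.03 [[366.0, 187.0], [344.0, 117.0], [392.0, 361.0]]
0 [[359.0, 187.0], [338.0, 118.0], [392.0, 360.0]]
0.03 [[352.0, 188.0], [331.0, 118.0], [392.0, 359.0]]
```

View pics/side6.png

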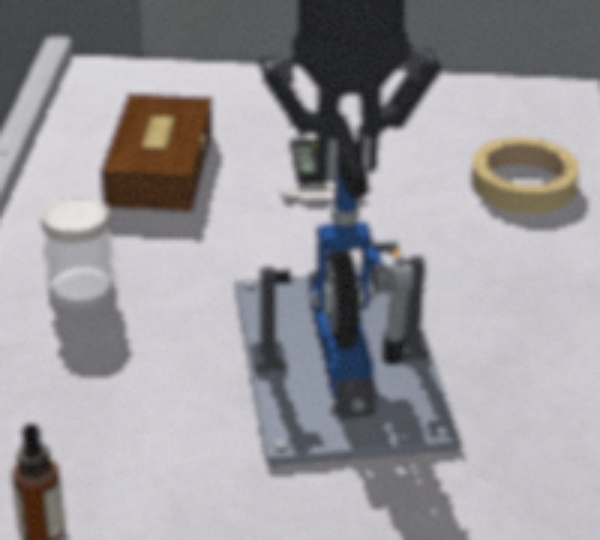

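```bash
python3 - <<'E'
from h import *
W=np.load('side6.npy');W0=W
Q=w2rig(W.reshape(-1,3))
m=(Q[:,2]>.18)&(Q[:,2]<.215)&(Q[:,0]<-.018)&(Q[:,0]>-.06)&(abs(Q[:,1])<.03)
h=Q[m];print(len(h),h.min(0).round(4),h.max(0).round(4),h.mean(0).round(4))
for a,b in((-.055,-.04),(-.04,-.025)):
    k=h[(h[:,0]>a)&(h[:,0]<b)]; print(a,len(k),k[:,1].min().round(4),k[:,1].max().round(4),k[:,1].mean().round(4))
im=cv2.imread('pics/side6.png')
for l in(0,):
  for seg in([[-.05,0,.174],[.05,0,.174]],[[0,0,.09],[0,0,.174]],[[-.055,-.034,.098],kick(1.92)]):
    q=(proj('side',F(seg,l))-[230,170]+.5)*3; cv2.polylines(im,[q.round().astype(int)],False,(0,0,255),1)
cv2.imwrite('pics/side6o.png',cv2.resize(im[80:400,230:480],None,fx=1.8,fy=1.8))
E
```

```text
107 [-0.0528 -0.0063  0.1877] [-0.0189  0.0109  0.2089] [-0.0397  0.0029  0.2021]
-0.055 63 -0.0063 0.0108 0.0022
-0.04 30 -0.0058 0.0109 0.0038
```

View pics/side6o.png

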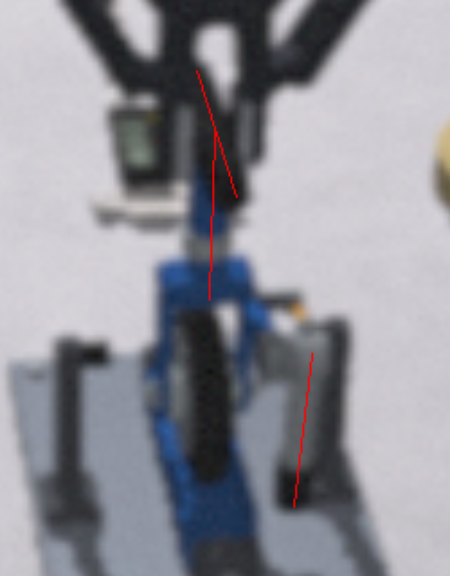

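```bash
python3 - <<'E'
from h import *
s=env.get_state(); print(s['time'],s['opening'],s['force'].round(1)); job.job_done()
E
```

```text
13.6167 0.017366328718956395 [-0.3 -0.1  7.8]
the job is handed in; nothing more can be done
```

The kickstand is fully down and the frame is held upright by its T-handle, still gripped. I handed the job in at 13.6 s of the 48 s allowed.

- **Kickstand:** I pushed the leg down with the closed fingertips until it snapped over. The side picture puts the foot within about 6 px (in the 3x enlarged picture) of where it should be at 1.92 rad. The picture before the push was off by a similar amount.
- **Frame:** I gripped the handle from above at 25 N and swung it slowly about the tipping axis to lean 0. The finger opening is 17 mm on the 18 mm bar. The handle end matches the upright model in the side picture within about 1 px (same enlargement). Depth puts the handle 2–4 mm to +y, but the side camera read about 3 mm to +y before I moved anything. Lean is therefore zero to within about 0.02 rad.
- **Forces:** The gripper presses down on the frame with about 8 N. The wrist force stayed below 10 N at every reading.
- **Other items:** The later pictures showed nothing moved among the bench items in view. They do not cover the whole bench, and I made no separate check of the rest.

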